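Stop the air pump and open the nutrient jar

ROBOT

A 6-joint arm with a two-finger parallel gripper is mounted at the origin on the work surface. World frame = base frame: x ahead of the robot, y to its left, z up, the work surface at z = 0. Lengths are in m, angles in degrees, forces in N, time in s.
With the tool pointing down it reaches from about 0.4 to 0.825 m from the base axis. Payload 7 kg.
Tool frame: the origin (TCP) lies between the finger pads; the fingertips stand 19 mm ahead of it and the grasp point (between the pads) is the TCP (r.tip_extent is the distance from the TCP to the fingertips, in m); z points along the fingers, y is the direction in which the jaws open and shut (so a half turn about z gives the same grasp; the last joint's range is limited). The gripper opens to 88 mm and grips with 3 to 60 N. Pads are 19 mm wide; open, the fingers measure 130 mm over their backs; the gripper's body (78 mm by 193 mm) begins 47 mm behind the grasp point.
Start: joints at [-53.623, 20.546, 0.682, 0, -70.136, -16.507], TCP at [0.229, -0.635, 0.246] pointing down, gripper open.
Joint ranges: [-176.03, 176.03], [-82.01, 121.73], [-58.28, 71.71], [-173.87, 95.51], [-174.79, -0.11], [-173.66, 173.66]. Speed limits (degrees/s): [136.94, 136.94, 172.46, 180, 180, 180].

INTERFACE

Orientations are given as [roll, pitch, yaw] about the fixed x, y, z axes, in that order (R = Rz(yaw) Ry(pitch) Rx(roll)).
In Python, from plant import r, capture, workorder, spotter gives the robot as it stands.
- The arm moves only by the tool step_arm, never from a script. Its argument "motion" is a list of rows, each a list of 5 numbers: the finger opening in m, from 0 to 0.0876, then the shift along the tool's x, y, z in m, then the turn about the tool's z in rad. In form: [[grip, dx, dy, dz, roll], ...]. A call has 1 to 5 rows; each row is the pose to reach, as a shift and turn from the pose commanded when the call began, along the tool's axes at that moment; what a row does not reach only later rows make up. A row lasts 1/8 s, in which the tool goes at most 62.5 mm and 10.7 degrees, less where a joint would pass 70% of its speed; a pose out of reach is approached as far as the arm can. A call with a gripper value outside its range is refused whole. The fingers move at their own pace and stop on an object; "newtons" is the grip in N (left out, the last holds). Time passes only in rows, so rows that repeat a pose let the fingers close. It gives the time, the measured TCP pose, the force and the opening at its end, in the units of the state.
- r.get_state(): the state, without advancing time (a new reading comes with each control period).
- capture(name): name is "side" or "top" or "wrist"; returns a dict with "image" (420x560x3 uint8, red, green, blue), "z_map" (420x560 float32, m along the optical axis (not along the pixel's ray), 0 where there is no reading), "fx", "fy", "cx", "cy" (pixels), "D" ([k1, k2, p1, p2, k3] as OpenCV has them; the pictures are not rectified), "pose" (4x4, takes a point from camera to world coordinates). Camera axes: x right, y down, z forward; pixel columns grow to the right and rows downward; lengths in m; the calibration is good to about 2 mm. A picture is of the moment at which its call begins.
- workorder.close_job(): hands the job in, once; it reports no verdict.
Trained networks look in the newest picture that a camera, given by its name, has taken for a name from the list of things; names that differ only in an ending like _2 or _b are one class to them, and where a whole thing is asked for, a point or a joint stands for the part that bears it (a point fixed in the world has none). Each returns a list of dicts, best first, with "p" (0 to 1); they miss things now and then, are a little off and sometimes report something else, mostly with a low value. They report only what shows in the picture. A call takes as long as a camera call. They do not tell look-alikes from the thing itself.
- spotter.regions_of(camera, label): "mask" (420x560 bool, what is visible of it).
- spotter.tip_of(camera, label): "location" ([x, y, z] in m, in world coordinates, good to about 4 mm: a listed point, or the origin of a listed thing).
The state is a dict: "time_s": time; "joints": joint angles; "qd": joint speeds; "joint_torque": joint torques, N m; "tcp_pos": TCP position; "eef_rot": TCP orientation; "contact_force": force on the tool from outside, world axes, zero at the start; "moment": the same for the moment, N m; "gripper_width": finger opening in m.
Only numpy, scipy, OpenCV 4.12 (cv2) and the standard library are available. Lean on these libraries where they do the work, as an engineer would, in place of code of your own. Each camera call takes 0.05 s, during which the arm holds its last target.

TASK

Stop the plant tubs' air pump by pulling the black plug straight up out of its socket on the white pump box, and put the plug down in the shallow tray. Only then open the square nutrient jar standing in its wooden holder: twist the tight cap anticlockwise, stop turning once it comes free (about a fifth of a turn; never as much as a third), and lift it while the jar stays down in the holder. Finish still holding the cap, level, two or three centimetres straight above the jar's mouth, and leave everything else where it stands.

Things in the scene. Friction and masses are not known exactly. Their poses are not given: they have to be found in the camera images.
- pump_box: white box fixed to the desk, 110 mm (x) by 90 mm (y), 60 mm tall, with one rectangular socket, 27 x 19 mm and 26 mm deep, in the middle of its top; origin at the centre of its underside, z up
- plug: black plug, no cable, 60 g. Origin at the centre of its lower end, z up: nose 24 (x) x 16 (y) mm from z = 0 to 20 mm, above it the head 36 (x) x 26 (y) mm up to 54 mm. At the start the nose is down in the socket, the head sits on the pump box (60 mm above the desk), sides parallel to the box's. Sprung rollers hold it: 8 to 15 N straight up over the first 5 mm, then it slides freely
- tray: shallow open teal tray fixed to the desk, 150 mm (x) by 120 mm (y), rim 30 mm high, walls and floor 4 mm thick; origin at the centre of its underside. It starts empty
- holder: wooden square holder fixed to the desk, 90 x 90 mm, rim 40 mm high, floor 6 mm thick, pocket 73 x 73 mm; it keeps the jar from turning but not from being lifted. Origin at the centre of its underside
- jar: square amber jar, 0.5 kg, standing loose in the holder, 70 x 70 mm, shoulder 75 mm above its underside, round neck 40 mm in diameter up to 89 mm (95 mm with the seal piece on it); origin at the centre of its underside, z up along the neck. Pulled up with the cap still engaged, it lifts out of the holder
- cap: round ribbed black cap, 40 g, 60 mm in diameter, 34 mm tall, closed on top; origin at the centre of its lower rim, z up. On the jar that rim is 79 mm above the jar's underside, 4 mm above its shoulder, on its axis. Grip the sides, at any yaw. Two inner lugs hold it under ledges of the neck; it does not rise while turning (1 to 2 mm of play)
- jar_thread (a joint): how far the cap has been turned on the jar, rad: 0 = tight, as at the start; grows anticlockwise seen from above (about +z). Turning takes about 0.3 N m all the way; the cap follows with up to 0.1 rad of play. From 1.05 rad on the lugs are free and the cap lifts straight off; it must stay below 2.1 rad (a third of a turn)
- round_jar: bystander: small round white-capped jar, 46 mm diameter, 75 mm tall, standing on the desk; origin at the centre of its underside
- net_cup: bystander: small black open cup, 50 mm across, 50 mm tall; origin at the centre of its underside
- dish: bystander: flat clear dish, 90 mm across, 18 mm tall; origin at the centre of its underside
- bottle: bystander: small bottle, 48 mm diameter, 110 mm tall; origin at the centre of its underside
- spoon: bystander: metal spoon lying on the desk, 160 mm long along its x axis; origin below it, near its middle
- beaker: bystander: clear open beaker, 68 mm across, 80 mm tall; origin at the centre of its underside
- eraser: bystander: white rubber, 36 x 22 x 13 mm; origin at the centre of its underside
Mind the look-alikes: they are no part of the job. Leave any blue or red look-alike of the jar alone.

How it is judged (in metres and radians):
On the way, in this order (a step that is already met when the one before it is completed fails the run):
1. the plug lies released in the tray, out of its socket, while the cap is still tight (x of plug in the frame of tray between -0.07 and 0.07 m and y of plug in the frame of tray between -0.055 and 0.055 m and z of plug in the frame of tray below 0.035 m and linear speed of plug below 0.03 m/s and contact force between the fingers and plug below 0.05 N and value of joint jar_thread below 0.25 rad), for 0.2 s.
2. the cap is turned until its lugs are free (value of joint jar_thread above 0.9 rad), for 0.1 s.
At the end, for the whole second after the job is handed in: fingers hold the cap (over 1 N), still, level within 0.2 rad, off the jar, rim 102 to 145 mm above the jar's underside, within 20 mm of its axis; thread at 0.9 to 2.1 rad; jar upright in its holder (lifted under 6 mm); plug resting released in the tray (contact force between the fingers and cap above 1 N and contact force between cap and jar below 0.1 N and z of cap in the frame of jar between 0.102 and 0.145 m and horizontal distance between cap and jar below 0.02 m and angle between cap's own z axis and vertical below 0.2 rad and linear speed of each of cap, plug below 0.03 m/s and value of joint jar_thread between 0.9 and 2.1 rad and z of jar in the frame of holder below 0.012 m and horizontal distance between jar and holder below 0.008 m and angle between jar's own z axis and vertical below 0.12 rad and x of plug in the frame of tray between -0.07 and 0.07 m and y of plug in the frame of tray between -0.055 and 0.055 m and z of plug in the frame of tray below 0.035 m and contact force between the fingers and plug below 0.05 N); the arm keeps its last pose, push and grip.
It fails at once if the jar is lifted out of its holder or tipped (z of jar in the frame of holder above 0.025 m or angle between jar's own z axis and vertical above 0.25 rad).
It fails at once if the cap is turned on far past the point where it comes free (value of joint jar_thread above 2.1 rad).
It fails at once if a bystander is moved by more than 30 mm (distance of any of round_jar, net_cup, dish, bottle, spoon, beaker, eraser from where it was at the start of the episode above 0.03 m).
It also fails if it takes over 62 s, if anything falls off the work surface, if the arm or the gripper's body presses on something with over 40 N, if the wrist force passes 120 N, or if a joint passes its speed limit or range.

## Working session

There is one attempt and no reset: what is moved stays moved. The work goes in short steps, Python scripts to look and compute and a tool call to move; the robot and the scene stay as the last step left them, time stands still between calls to the robot, and variables do not carry over. Pictures are saved under pics/ and viewed, and the job is handed in when it is done.

Besides the shell and the picture viewer there is one more tool, called after "Emit:" as name(argument=value, ...), one argument or row to a line, values as JSON. step_arm: Moves the arm, as the interface text tells. Its arguments: {"type":"object","properties":{"motion":{"type":"array","items":{"type":"array","items":{"type":"number"}}},"newtons":{"type":"number"}},"required":["motion"]}

```bash
ls; mkdir -p pics
python3 - <<'E'
from plant import r,capture,workorder,spotter
import cv2,numpy as np
s=r.get_state();print(s)
for n in ["side","top","wrist"]:
    c=capture(n);cv2.imwrite(f"pics/{n}0.png",c["image"][:,:,::-1]);print(n,c["fx"],c["fy"],c["cx"],c["cy"],c["D"],np.round(c["pose"],3).tolist())
    for l in ["plug","pump_box","tray","holder","jar","cap"]:
        try: print(l,[(round(d["p"],2),np.round(d["location"],3).tolist()) for d in spotter.tip_of(n,l)])
        except Exception as e: print(l,e)
E
```

```text
pics
{'time_s': 0.0, 'joints': array([-5.36248119e+01,  2.05897821e+01,  6.31921037e-01, -2.04117040e-02,
       -7.01351293e+01, -1.65069060e+01]), 'qd': array([ 0.02385674,  0.05154276,  0.04259416,  0.00313041, -0.09188812,
        0.00490444]), 'joint_torque': array([ 8.41993005e-04, -5.82717955e+01,  2.93066114e+01,  6.99734107e+00,
        6.89045613e-03, -2.41413736e-04]), 'tcp_pos': array([ 0.22921905, -0.63438616,  0.24462633]), 'eef_rot': array([ 1.79905390e+02, -8.02663836e-03, -1.60138663e+02]), 'contact_force': array([-0.09796898, -0.2113227 ,  0.20531501]), 'moment': array([-0.01263934,  0.02642246,  0.05656243]), 'gripper_width': 0.08793901720378047}
side 510.2901088749843 510.2901088749843 277.45709785987776 212.61676024195424 [-0.12298848  0.          0.          0.          0.        ] [[-0.939, -0.161, 0.302, 0.182], [-0.343, 0.456, -0.821, 0.9], [-0.005, -0.875, -0.484, 0.622], [0.0, 0.0, 0.0, 1.0]]
plug [(0.66, [0.508, -0.287, 0.043])]
pump_box [(0.94, [0.517, -0.289, 0.001])]
tray [(0.82, [0.533, 0.018, -0.0]), (0.52, [0.478, -0.132, 0.001])]
holder [(0.71, [0.5
[... 400 characters left out ...]
0.0, 1.0]]
plug [(0.62, [0.515, -0.286, 0.041]), (0.27, [0.723, -0.292, 0.001])]
pump_box [(0.68, [0.518, -0.285, 0.003]), (0.44, [0.51, -0.287, 0.04]), (0.29, [0.478, -0.135, 0.001])]
tray [(0.89, [0.535, 0.019, 0.0])]
holder [(0.58, [0.5, 0.298, 0.001])]
jar [(0.97, [0.337, 0.307, 0.003]), (0.84, [0.317, 0.143, 0.004]), (0.57, [0.499, 0.302, 0.004])]
cap [(0.89, [0.498, 0.299, 0.089])]
wrist 334.56341372497144 334.56341372497144 280.30690368327123 214.2326574770315 [-0.05709187  0.          0.          0.          0.        ] [[-0.339, 0.907, 0.25, 0.164], [0.941, 0.327, 0.091, -0.658], [0.001, 0.266, -0.964, 0.386], [0.0, 0.0, 0.0, 1.0]]
plug []
pump_box []
tray []
holder []
jar []
cap []
```

View pics/top0.png

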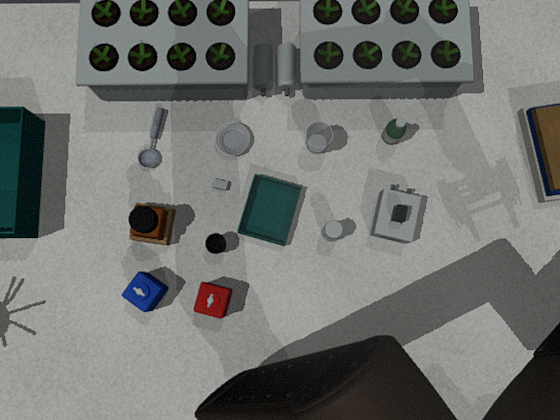

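View pics/side0.png

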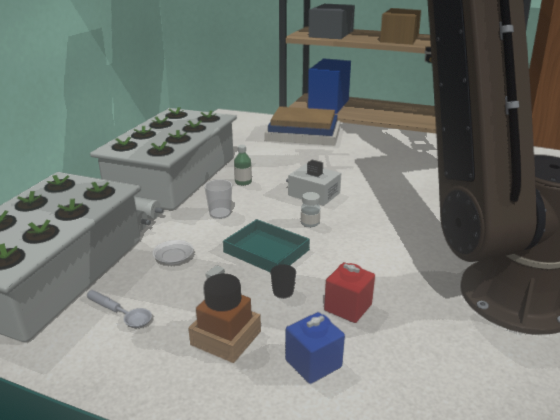

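Candidates in the top image:
- **Cap and jar:** amber jar with a black cap in the wooden holder at (145,220). The look-alikes are the blue jar (145,291), the red jar (212,300) and the black net cup (215,243).
- **Plug:** black block at (400,213) on the white box. The white round jar at (333,230) is not it.
- **Tray:** the shallow teal one at (272,209), not the big teal bin at (15,170).

By the description I choose the amber jar, the plug at (400,213) and the tray at (272,209). Next I measure them and check them in a close crop.

```bash
cat > h.py <<'E'
import numpy as np,cv2
def world(c):
    h,w=c["z_map"].shape;v,u=np.mgrid[0:h,0:w]
    K=np.array([[c["fx"],0,c["cx"]],[0,c["fy"],c["cy"]],[0,0,1]])
    p=cv2.undistortPoints(np.stack([u,v],-1).reshape(-1,1,2).astype(np.float64),K,np.array(c["D"],float)).reshape(h,w,2)
    z=c["z_map"];P=np.dstack([p[...,0]*z,p[...,1]*z,z,np.ones_like(z)])
    W=P@np.array(c["pose"]).T
    W=W[...,:3];W[z<=0]=np.nan
    return W
def rect(W,box,zr):
    m=(W[...,0]>box[0])&(W[...,0]<box[1])&(W[...,1]>box[2])&(W[...,1]<box[3])&(W[...,2]>zr[0])&(W[...,2]<zr[1])
    pts=W[m]
    if len(pts)<5:return len(pts)
    a=cv2.minAreaRect((pts[:,:2]*1000).astype(np.float32))
    return len(pts),np.round(a[0],1),np.round(a[1],1),round(a[2],1),"z",np.round(np.median(pts[:,2]),4),"med",np.round(np.median(pts,0),4)
E
python3 - <<'E'
from plant import r,capture,spotter
from h import *
for n in ["top","side"]:
    c=capture(n);W=world(c)
    print(n)
    print("plugtop",rect(W,(.46,.56,-.34,-.23),(.085,.105)))
    print("boxtop",rect(W,(.43,.60,-.38,-.2),(.052,.068)))
    print("captop",rect(W,(.43,.57,.23,.37),(.11,.13)))
    print("shoulder",rect(W,(.43,.57,.23,.37),(.07,.09)))
    print("holder",rect(W,(.42,.58,.22,.38),(.03,.045)))
    print("trayrim",rect(W,(.42,.65,-.09,.12),(.02,.036)))
    print("round",rect(W,(.4,.56,-.19,-.08),(.065,.085)))
    print("beaker",rect(W,(.6,.8,-.19,-.03),(.03,.085)))
    print("bottle",rect(W,(.6,.8,-.35,-.2),(.03,.125)))
    i=c["image"]
    if n=="top":
        a=cv2.resize(i[170:260,355:445],(390,390),interpolation=2);b=cv2.resize(i[180:270,105:195],(390,390),interpolation=2)
    else:
        a=cv2.resize(i[140:220,270:350],(390,390),interpolation=2);b=cv2.resize(i[265:365,175:275],(390,390),interpolation=2)
    cv2.imwrite(f"pics/crop_{n}.png",np.hstack([a,b])[:,:,::-1])
E
```

```text
top
plugtop (186, array([ 515.4, -286.6]), array([26.6, 36.5]), 75.8, 'z', np.float64(0.0937), 'med', array([ 0.5151, -0.2856,  0.0937]))
boxtop (1584, array([ 515.2, -286.9]), array([ 91.5, 110.7]), 76.1, 'z', np.float64(0.0602), 'med', array([ 0.5127, -0.2828,  0.0602]))
captop (578, array([501.1, 301. ]), array([59.2, 59.2]), 25.2, 'z', np.float64(0.1192), 'med', array([0.5015, 0.3009, 0.1192]))
shoulder (315, array([501.6, 301.7]), array([71.4, 70. ]), 80.7, 'z', np.float64(0.0805), 'med', array([0.4829, 0.2785, 0.0805]))
holder (415, array([502. , 302.1]), array([92. , 90.1]), 81.4, 'z', np.float64(0.0397), 'med', array([0.4815, 0.2724, 0.0397]))
trayrim (427, array([536.2,  17.3]), array([120.5, 150.5]), 73.8, 'z', np.float64(0.0297), 'med', array([0.5387, 0.019 , 0.0297]))
round (256, array([ 479.8, -133. ]), array([40.2, 40.4]), 64.8, 'z', np.float64(0.0751), 'med', array([ 0.4792, -0.133 ,  0.0751]))
beaker (429, array([ 706.9, -103. ]), array([65.5, 66.8]), 46.0, 'z', np.float64(0.0641), 'med', array([ 0.7219, -0.1052,  0.0641]))
bottle (425, array([ 722. , -287.9]), array(
[... 571 characters left out ...]
797), 'med', array([0.4823, 0.328 , 0.0797]))
holder (863, array([500.1, 301.6]), array([93.5, 90.7]), 81.3, 'z', np.float64(0.0392), 'med', array([0.4749, 0.3363, 0.0392]))
trayrim (811, array([534.3,  16.8]), array([125.2, 154. ]), 73.1, 'z', np.float64(0.0265), 'med', array([0.5327, 0.0214, 0.0265]))
round (172, array([ 478.5, -132.5]), array([40.1, 43.2]), 17.4, 'z', np.float64(0.0741), 'med', array([ 0.4771, -0.1263,  0.0741]))
beaker (705, array([ 704.3, -104. ]), array([66.5, 71. ]), 9.3, 'z', np.float64(0.063), 'med', array([ 0.7018, -0.0881,  0.063 ]))
bottle (426, array([ 720.7, -284.7]), array([41.2, 45.6]), 79.3, 'z', np.float64(0.0654), 'med', array([ 0.7177, -0.2774,  0.0654]))
```

View pics/crop_top.png

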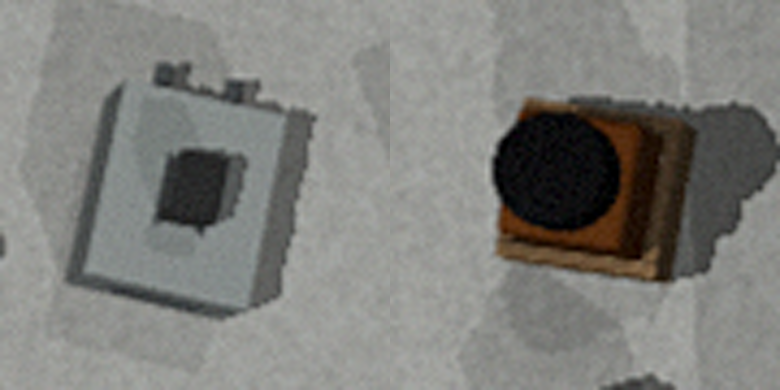

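View pics/crop_side.png

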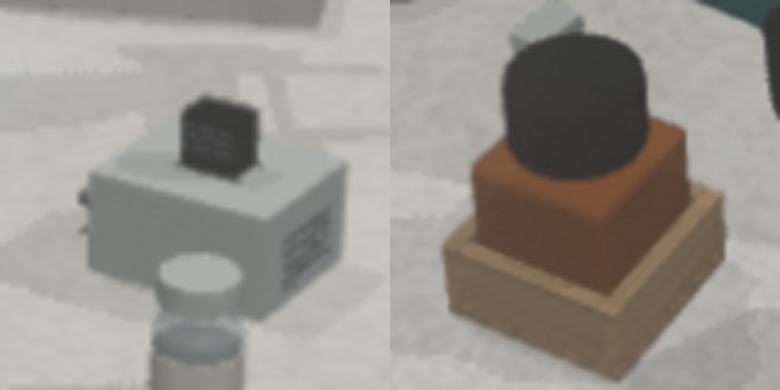

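```bash
cat > go.py <<'E'
import sys,numpy as np
from plant import r
def go(x,y,z,yaw=None):
    s=r.get_state();p=s["tcp_pos"];w=s["eef_rot"];t=np.radians(w[2])
    d=np.array([x,y,z])-p
    dx=d[0]*np.cos(t)+d[1]*np.sin(t);dy=d[0]*np.sin(t)-d[1]*np.cos(t)
    roll=0
    if yaw is not None:
        a=(yaw-w[2]+90)%180-90; roll=-np.radians(a)
    print("t",round(s["time_s"],2),"p",np.round(p,4),"rot",np.round(w,2),"w",round(s["gripper_width"],4),"F",np.round(s["contact_force"],1),"M",np.round(s["moment"],2),"j",np.round(s["joints"],0))
    print("shift",round(dx,4),round(dy,4),round(-d[2],4),"roll",round(roll,4))
if __name__=="__main__": go(*[float(a) for a in sys.argv[1:]])
E
python3 go.py .5145 -.2863 .16 -14.2
```

```text
t 1.15 p [ 0.2294 -0.6348  0.2456] rot [ 180.      0.   -160.13] w 0.0876 F [ 0.3 -0.5 -0.2] M [-0.01  0.   -0.01] j [-54.  21.   1.  -0. -70. -17.]
shift -0.3866 0.2309 0.0856 roll 0.5946
```

Emit:
step_arm(
  motion=[
    [0.07,-0.387,0.231,0.04,0.595],
    [0.07,-0.387,0.231,0.04,0.595],
    [0.07,-0.387,0.231,0.04,0.595],
    [0.07,-0.387,0.231,0.04,0.595],
    [0.07,-0.387,0.231,0.04,0.595],
  ],
)

```text
time_s: 1.78
tcp_pos: [0.4219, -0.3997, 0.2189]
eef_rot: [-180.0, 0.0, 165.7]
contact_force: [1.0, -1.1, 0.1]
gripper_width: 0.0701
```

```bash
python3 go.py .5145 -.2863 .16 -14.2
```

```text
t 1.77 p [ 0.4219 -0.3997  0.2189] rot [-1.7999e+02  4.0000e-02  1.6572e+02] w 0.0701 F [ 1.  -1.1  0.1] M [-0.13 -0.23 -0.02] j [-24.  13. -14.   0. -63. -80.]
shift -0.0617 0.1327 0.0589 roll -0.0014
```

Emit:
step_arm(
  motion=[
    [0.07,-0.055,0.12,0.02,0],
    [0.07,-0.055,0.12,0.05,0],
    [0.07,-0.055,0.12,0.05,0],
    [0.07,-0.055,0.12,0.05,0],
  ],
)

```text
time_s: 2.28
tcp_pos: [0.5039, -0.2976, 0.1682]
eef_rot: [-180.0, -0.1, 165.9]
contact_force: [0.9, -0.8, -0.3]
gripper_width: 0.0699
```

```bash
python3 go.py .5145 -.2863 .083 -14.2
python3 - <<'E'
from plant import capture
import cv2
from h import *
c=capture("wrist");cv2.imwrite("pics/w1.png",c["image"][:,:,::-1])
print(rect(world(c),(.46,.56,-.34,-.23),(.085,.105)))
print(rect(world(c),(.43,.60,-.38,-.2),(.052,.068)))
E
```

```text
t 2.27 p [ 0.5039 -0.2976  0.1682] rot [-1.7999e+02 -8.0000e-02  1.6589e+02] w 0.0699 F [ 0.9 -0.8 -0.3] M [-0.13 -0.01  0.04] j [-11.  16. -17.   0. -57. -93.]
shift -0.0075 0.0136 0.0852 roll 0.0016
(2015, array([ 514.5, -287.4]), array([27.2, 35.8]), 75.7, 'z', np.float64(0.0951), 'med', array([ 0.5124, -0.2875,  0.0951]))
(12276, array([ 509.9, -286.1]), array([90.7, 99.7]), 76.0, 'z', np.float64(0.0613), 'med', array([ 0.4983, -0.2837,  0.0613]))
```

View pics/w1.png

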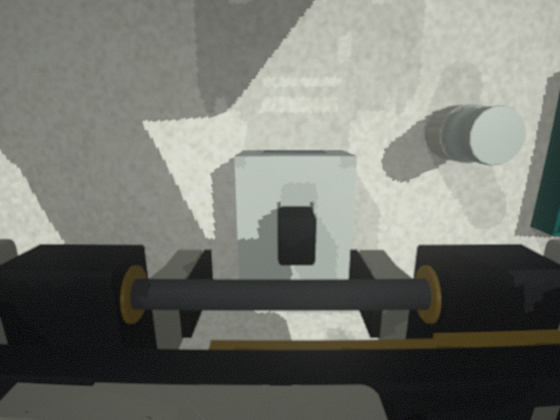

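The wrist view shows the black plug at (296,235) on the box and square to the jaws. The round jar at (495,135) is clear. The wrist measurement agrees with the top view: (0.5145, -0.287).

Emit:
step_arm(
  motion=[
    [0.07,-0.008,0.014,0.03,0.0],
    [0.07,-0.008,0.014,0.06,0.0],
    [0.07,-0.008,0.014,0.07,0.0],
    [0.07,-0.008,0.014,0.07,0.0],
  ],
)

```text
time_s: 2.82
tcp_pos: [0.5144, -0.2878, 0.0991]
eef_rot: [-180.0, -0.0, 165.7]
contact_force: [0.3, 0.4, 0.4]
gripper_width: 0.0701
```

```bash
python3 go.py .5145 -.2867 .083 -14.2
```

```text
t 2.83 p [ 0.5144 -0.2878  0.0991] rot [-1.7998e+02 -2.0000e-02  1.6572e+02] w 0.0701 F [0.3 0.4 0.4] M [-0.05 -0.03  0.  ] j [-10.  20. -21.   0. -49. -94.]
shift 0.0002 0.0011 0.0161 roll -0.0015
```

Emit:
step_arm(
  motion=[
    [0.07,0,0.001,0.012,0.0],
    [0.07,0,0.001,0.016,0.0],
    [0.02,0,0.001,0.016,0.0],
    [0.02,0,0.001,0.016,0.0],
    [0.02,0,0.001,0.016,0.0],
  ],
  newtons=45,
)

```text
time_s: 3.45
tcp_pos: [0.5153, -0.2858, 0.0831]
eef_rot: [-180.0, 0.0, 165.8]
contact_force: [0.2, -1.4, 0.4]
gripper_width: 0.0457
```

```bash
python3 go.py .5145 -.2867 .083 -14.2
```

```text
t 3.45 p [ 0.5153 -0.2858  0.0831] rot [-1.8000e+02  3.0000e-02  1.6579e+02] w 0.0457 F [ 0.2 -1.4  0.4] M [-0.03 -0.01 -0.02] j [-10.  21. -22.   0. -47. -94.]
shift 0.0006 -0.001 0.0001 roll -0.0002
```

Emit:
step_arm(
  motion=[
    [0.02,0,0,0,0.0],
    [0.02,0,0,0,0.0],
    [0.02,0,0,0,0.0],
    [0.02,0,0,0,0.0],
  ],
)

```text
time_s: 3.95
tcp_pos: [0.515, -0.2871, 0.0833]
eef_rot: [-179.9, 0.0, 165.8]
contact_force: [-1.2, -6.1, 1.4]
gripper_width: 0.0257
```

Emit:
step_arm(
  motion=[
    [0.02,0,0,-0.004,0.0],
    [0.02,0,0,-0.01,0.0],
    [0.02,0,0,-0.02,0.0],
    [0.02,0,0,-0.035,0.0],
    [0.02,0,0,-0.05,0.0],
  ],
)

```text
time_s: 4.58
tcp_pos: [0.5152, -0.2857, 0.1339]
eef_rot: [180.0, 0.0, 165.8]
contact_force: [1.1, -0.6, -1.5]
gripper_width: 0.0258
```

```bash
python3 go.py .535 .017 .14
python3 - <<'E'
from plant import capture
import cv2
from h import *
c=capture("side");cv2.imwrite("pics/s1.png",c["image"][:,:,::-1])
E
```

```text
t 4.58 p [ 0.5152 -0.2857  0.1339] rot [1.7999e+02 2.0000e-02 1.6578e+02] w 0.0258 F [ 1.1 -0.6 -1.5] M [-0.06 -0.08 -0.03] j [-10.  18. -19.  -0. -53. -94.]
shift 0.0552 0.2982 -0.0061 roll 0
```

View pics/s1.png

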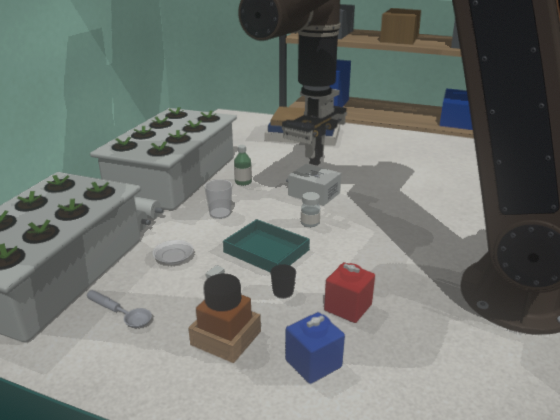

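The side view shows the plug out of its socket in the fingers at (316,165). I carry it over to the tray.

Emit:
step_arm(
  motion=[
    [0.02,0,0,-0.035,0.0],
    [0.02,0.01,0.05,-0.035,0.0],
    [0.02,0.02,0.11,-0.035,0.0],
    [0.02,0.03,0.17,-0.035,0.0],
    [0.02,0.043,0.23,-0.035,0.0],
  ],
)

```text
time_s: 5.25
tcp_pos: [0.5301, -0.0502, 0.1685]
eef_rot: [180.0, 0.1, 165.8]
contact_force: [2.0, 0.4, -0.5]
gripper_width: 0.0258
```

Emit:
step_arm(
  motion=[
    [0.02,0.012,0.068,0.0,0.0],
    [0.02,0.012,0.068,0.04,0.0],
    [0.02,0.012,0.068,0.08,0.0],
    [0.02,0.012,0.068,0.09,0.0],
  ],
)

```text
time_s: 5.75
tcp_pos: [0.5335, 0.0166, 0.0761]
eef_rot: [-179.9, -0.2, 165.8]
contact_force: [0.8, -0.7, 0.2]
gripper_width: 0.0258
```

```bash
python3 go.py .535 .017 .049 -16.2
python3 - <<'E'
from plant import capture
import cv2
from h import *
c=capture("side");cv2.imwrite("pics/s2.png",c["image"][:,:,::-1])
E
```

```text
t 5.75 p [0.5335 0.0166 0.0761] rot [-179.89   -0.18  165.81] w 0.0258 F [ 0.8 -0.7  0.2] M [-0.1  -0.06  0.02] j [  23.   18.  -29.   -0.  -44. -127.]
shift -0.0013 0.0008 0.0271 roll 0.035
```

View pics/s2.png

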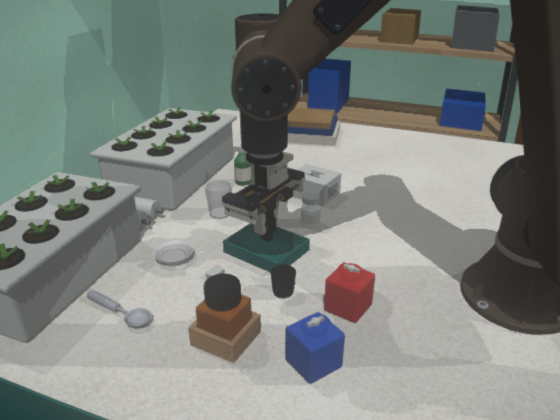

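Emit:
step_arm(
  motion=[
    [0.02,0,0,0.015,0.0],
    [0.02,0,0,0.024,0.0],
    [0.02,0,0,0.028,0.0],
    [0.02,0,0,0.028,0.0],
  ],
)

```text
time_s: 6.3
tcp_pos: [0.5351, 0.0164, 0.0498]
eef_rot: [-180.0, -0.0, 165.8]
contact_force: [0.4, 0.1, -0.3]
gripper_width: 0.0256
```

```bash
python3 go.py .535 .017 .048
```

```text
t 6.3 p [0.5351 0.0164 0.0498] rot [-179.99   -0.    165.77] w 0.0256 F [ 0.4  0.1 -0.3] M [-0.03 -0.02  0.01] j [  23.   20.  -30.    0.  -40. -127.]
shift 0.0002 0.0006 0.0018 roll 0
```

Emit:
step_arm(
  motion=[
    [0.02,0,0,0.002,0.0],
    [0.02,0,0,0.003,0.0],
    [0.02,0,0,0.003,0.0],
  ],
)

```text
time_s: 6.68
tcp_pos: [0.5352, 0.0166, 0.0472]
eef_rot: [180.0, 0.0, 165.8]
contact_force: [-1.6, -0.5, 3.9]
gripper_width: 0.0258
```

Emit:
step_arm(
  motion=[
    [0.05,0,0,0,0.0],
    [0.05,0,0,0,0.0],
    [0.05,0,0,0,0.0],
    [0.05,0,0,0,0.0],
  ],
)

```text
time_s: 7.18
tcp_pos: [0.535, 0.0165, 0.0467]
eef_rot: [-180.0, -0.0, 165.8]
contact_force: [-1.0, 0.3, 0.4]
gripper_width: 0.0495
```

```bash
python3 go.py .535 .017 .048
```

```text
t 7.17 p [0.535  0.0165 0.0467] rot [-180.     -0.    165.78] w 0.0495 F [-1.   0.3  0.4] M [-0.04 -0.04  0.01] j [  23.   20.  -31.   -0.  -39. -127.]
shift 0.0001 0.0005 -0.0013 roll 0
```

Contact showed at the floor (3.9 N), and the plug is now released. I lift straight up and look.

Emit:
step_arm(
  motion=[
    [0.05,0,0,-0.02,0.0],
    [0.05,0,0,-0.06,0.0],
    [0.05,0,0,-0.12,0.0],
    [0.05,0,0,-0.16,0.0],
    [0.087,0,0,-0.16,0.0],
  ],
)

```text
time_s: 7.8
tcp_pos: [0.5368, 0.0171, 0.2105]
eef_rot: [179.8, 0.3, 165.8]
contact_force: [-0.7, 0.7, -0.7]
gripper_width: 0.0553
```

```bash
python3 - <<'E'
from plant import capture
import cv2
from h import *
c=capture("wrist");cv2.imwrite("pics/w3.png",c["image"][:,:,::-1])
W=world(c)
print(rect(W,(.45,.62,-.05,.08),(.04,.07)))
c=capture("side");W=world(c);cv2.imwrite("pics/s3.png",c["image"][:,:,::-1])
print("captop",rect(W,(.43,.57,.23,.37),(.11,.13)),"holder",rect(W,(.42,.58,.22,.38),(.03,.045)))
E
python3 go.py .5005 .3018 .2
```

```text
(1227, array([535.5,  18.5]), array([26.9, 35.4]), 75.8, 'z', np.float64(0.059), 'med', array([0.5337, 0.0189, 0.059 ]))
captop (789, array([500.2, 302.6]), array([60.7, 59.7]), 24.3, 'z', np.float64(0.1185), 'med', array([0.498 , 0.3075, 0.1185])) holder (880, array([499.2, 302.2]), array([93.1, 90.7]), 80.3, 'z', np.float64(0.0394), 'med', array([0.4744, 0.3361, 0.0394]))
t 7.9 p [0.5348 0.0166 0.2068] rot [1.7996e+02 1.0000e-02 1.6577e+02] w 0.0625 F [-0.5 -0.4 -0.6] M [-0.08  0.05 -0.04] j [  23.    9.  -20.   -0.  -61. -127.]
shift 0.1033 0.268 0.0068 roll 0
```

View pics/w3.png

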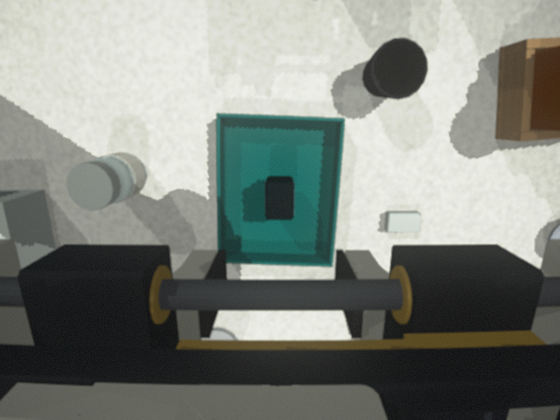

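View pics/s3.png

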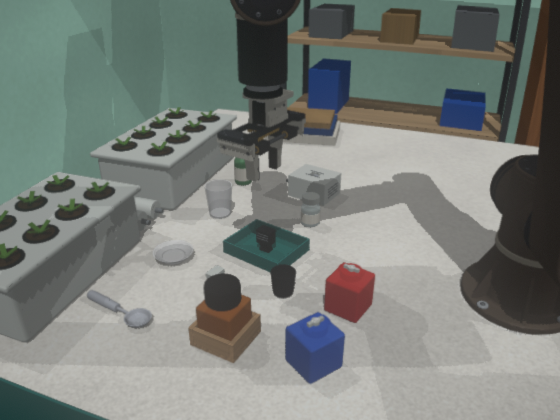

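The plug stands upright near the centre of the tray at (0.535, 0.018), released, as both pictures show (wrist px 279,198). I move on to the amber jar.

Emit:
step_arm(
  motion=[
    [0.0876,0.02,0.054,0.0,0.0],
    [0.0876,0.04,0.107,0.0,0.0],
    [0.0876,0.06,0.16,0.0,0.0],
    [0.0876,0.08,0.214,0.0,0.0],
    [0.0876,0.103,0.268,0.0,0.0],
  ],
)

```text
time_s: 8.52
tcp_pos: [0.5, 0.3029, 0.2049]
eef_rot: [-179.9, -0.1, 165.8]
contact_force: [0.9, 0.6, -0.2]
gripper_width: 0.0878
```

Emit:
step_arm(
  motion=[
    [0.0876,0,0,0.0,0.0],
    [0.0876,0,0,0.0,0.0],
    [0.0876,0,0,0.0,0.0],
  ],
)

```text
time_s: 8.9
tcp_pos: [0.5009, 0.3004, 0.2061]
eef_rot: [-179.9, -0.0, 165.7]
contact_force: [-0.1, -0.5, -0.1]
gripper_width: 0.0873
```

```bash
python3 - <<'E'
from plant import capture
import cv2
from h import *
for n in("wrist","top"):
    c=capture(n);cv2.imwrite(f"pics/{n}4.png",c["image"][:,:,::-1])
    W=world(c)
    print(n,rect(W,(.43,.57,.23,.37),(.112,.127)))
    m=(np.abs(W[...,0]-.5)<.07)&(np.abs(W[...,1]-.302)<.07)&(W[...,2]>.112)&(W[...,2]<.127)
    p=(W[m][:,:2]*1000).astype(np.float32)
    if len(p): print(cv2.minEnclosingCircle(p))
E
python3 go.py .5005 .302 .105
```

```text
wrist (5413, array([501.3, 301.9]), array([59.8, 60.1]), 85.1, 'z', np.float64(0.1203), 'med', array([0.4998, 0.3021, 0.1203]))
((501.2120666503906, 301.5951232910156), 30.404394149780273)
top (13, array([478. , 317.6]), array([12.8,  4.8]), 75.5, 'z', np.float64(0.12), 'med', array([0.4789, 0.3162, 0.12  ]))
((478.99053955078125, 317.3663330078125), 6.466128826141357)
t 9.0 p [0.5012 0.3005 0.2067] rot [-1.7998e+02 -1.0000e-02  1.6569e+02] w 0.088 F [-0.7  0.4  0. ] M [-0.01  0.02  0.03] j [  50.   14.  -14.   -0.  -62. -154.]
shift 0.0011 0.0013 0.1017 roll 0
```

View pics/wrist4.png

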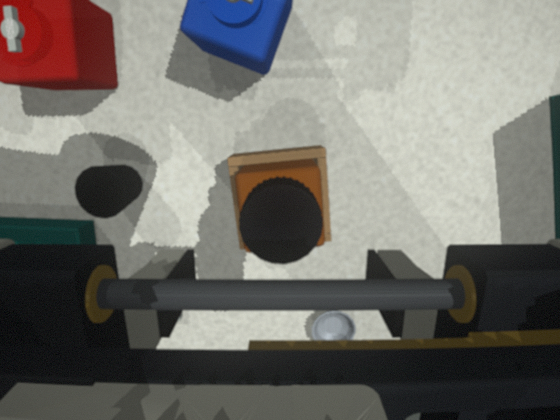

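The cap at (281,220) is centred between the jaws. It is the amber jar in the wooden holder; the red (40,40) and blue (235,30) jars are well away. Now I descend.

Emit:
step_arm(
  motion=[
    [0.0876,0.0005,0.001,0.04,0.0],
    [0.0876,0.0005,0.001,0.07,0.0],
    [0.0876,0.0005,0.001,0.09,0.0],
    [0.0876,0.0005,0.001,0.1,0.0],
    [0.0876,0.0005,0.001,0.1,0.0],
  ],
)

```text
time_s: 9.62
tcp_pos: [0.5009, 0.3021, 0.1066]
eef_rot: [-180.0, -0.0, 165.7]
contact_force: [-0.7, 0.1, 0.5]
gripper_width: 0.0876
```

```bash
python3 go.py .501 .3018 .105
```

```text
t 9.62 p [0.5009 0.3021 0.1066] rot [-1.7996e+02 -1.0000e-02  1.6574e+02] w 0.0876 F [-0.7  0.1  0.5] M [-0.   -0.03 -0.03] j [  50.   19.  -21.    0.  -50. -155.]
shift -0.0002 -0.0003 0.0016 roll 0
```

Emit:
step_arm(
  motion=[
    [0.05,0,0,0.001,0.0],
    [0.05,0,0,0.001,0.0],
    [0.05,0,0,0.001,0.0],
    [0.05,0,0,0.001,0.0],
    [0.05,0,0,0.001,0.0],
  ],
  newtons=50,
)

```text
time_s: 10.25
tcp_pos: [0.5006, 0.3021, 0.1061]
eef_rot: [-179.9, -0.0, 165.8]
contact_force: [-1.7, -3.9, 5.1]
gripper_width: 0.0595
```

```bash
python3 go.py .501 .3018 .105
```

```text
t 10.25 p [0.5006 0.3021 0.1061] rot [-179.94   -0.    165.78] w 0.0595 F [-1.7 -3.9  5.1] M [-1.79  0.4   0.02] j [  50.   19.  -21.    0.  -50. -155.]
shift -0.0004 -0.0002 0.0011 roll 0
```

Emit:
step_arm(
  motion=[
    [0.05,0,0,0,-0.1],
    [0.05,0,0,0,-0.2],
    [0.05,0,0,0,-0.3],
    [0.05,0,0,0,-0.4],
    [0.05,0,0,0,-0.4],
  ],
)

```text
time_s: 10.88
tcp_pos: [0.5005, 0.3017, 0.1058]
eef_rot: [-179.9, -0.1, -171.3]
contact_force: [-0.6, -5.8, 4.7]
gripper_width: 0.0599
```

```bash
python3 go.py .501 .3018 .105
```

```text
t 10.88 p [0.5005 0.3017 0.1058] rot [-1.7992e+02 -6.0000e-02 -1.7126e+02] w 0.0599 F [-0.6 -5.8  4.7] M [-2.09  0.19 -0.18] j [  50.   19.  -21.    0.  -50. -132.]
shift -0.0005 0.0 0.0008 roll 0
```

Emit:
step_arm(
  motion=[
    [0.05,0,0,0,-0.1],
    [0.05,0,0,0,-0.2],
    [0.05,0,0,0,-0.3],
    [0.05,0,0,0,-0.4],
    [0.05,0,0,0,-0.4],
  ],
)

```text
time_s: 11.5
tcp_pos: [0.5006, 0.3017, 0.1058]
eef_rot: [-180.0, -0.1, -148.3]
contact_force: [-0.4, -5.2, 4.8]
gripper_width: 0.0596
```

Emit:
step_arm(
  motion=[
    [0.05,0,0,0,-0.1],
    [0.05,0,0,0,-0.2],
    [0.05,0,0,0,-0.3],
    [0.05,0,0,0,-0.4],
    [0.05,0,0,0,-0.4],
  ],
)

```text
time_s: 12.12
tcp_pos: [0.5006, 0.3018, 0.1059]
eef_rot: [-180.0, -0.1, -125.4]
contact_force: [-0.9, -5.3, 4.0]
gripper_width: 0.0595
```

```bash
python3 go.py .501 .3018 .105
python3 - <<'E'
from plant import capture
import cv2
from h import *
c=capture("wrist");cv2.imwrite("pics/w5.png",c["image"][:,:,::-1])
E
```

```text
t 12.12 p [0.5006 0.3018 0.1059] rot [-1.7998e+02 -8.0000e-02 -1.2542e+02] w 0.0595 F [-0.9 -5.3  4. ] M [-1.96  0.18 -0.19] j [ 50.  19. -21.   0. -50. -86.]
shift -0.0002 -0.0003 0.0009 roll 0
```

View pics/w5.png

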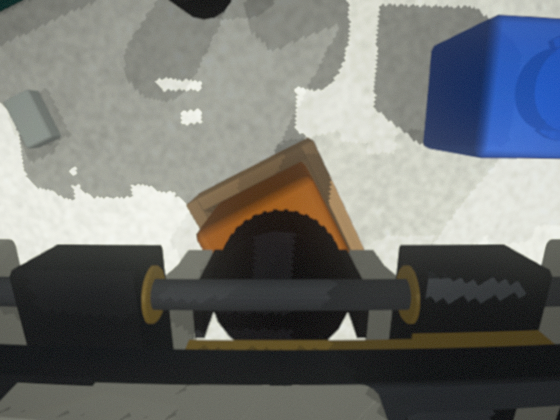

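The jar stays square in the holder, and the tool has turned 1.20 rad. I add 0.1 rad for play, then try a small lift while watching the force.

Emit:
step_arm(
  motion=[
    [0.05,0,0,0,-0.1],
    [0.05,0,0,0,-0.1],
    [0.05,0,0,-0.002,-0.1],
    [0.05,0,0,-0.004,-0.1],
    [0.05,0,0,-0.004,-0.1],
  ],
)

```text
time_s: 12.8
tcp_pos: [0.501, 0.3031, 0.1101]
eef_rot: [-180.0, 0.0, -119.7]
contact_force: [0.4, -2.0, -0.4]
gripper_width: 0.0596
```

```bash
python3 go.py .501 .3018 .105
```

```text
t 12.8 p [0.501  0.3031 0.1101] rot [-1.7999e+02  4.0000e-02 -1.1972e+02] w 0.0596 F [ 0.4 -2.  -0.4] M [-0.68 -0.13 -0.02] j [ 50.  19. -21.   0. -50. -80.]
shift 0.0011 -0.0006 0.0051 roll 0
```

The force is only about the cap's weight (the jar would add 5 N), so the cap is free. I lift to rim height about 119 mm.

Emit:
step_arm(
  motion=[
    [0.05,0,0,-0.004,0],
    [0.05,0,0,-0.012,0],
    [0.05,0,0,-0.022,0],
    [0.05,0,0,-0.032,0],
    [0.05,0,0,-0.036,0],
  ],
)

```text
time_s: 13.42
tcp_pos: [0.5011, 0.3032, 0.147]
eef_rot: [-180.0, 0.1, -119.7]
contact_force: [-1.0, 1.6, -0.2]
gripper_width: 0.0593
```

Emit:
step_arm(
  motion=[
    [0.05,0,0,0,0],
    [0.05,0,0,0,0],
    [0.05,0,0,0,0],
    [0.05,0,0,0,0],
    [0.05,0,0,0,0],
  ],
)

```text
time_s: 14.05
tcp_pos: [0.5007, 0.3027, 0.1456]
eef_rot: [180.0, -0.0, -119.7]
contact_force: [0.7, 0.0, -0.5]
gripper_width: 0.0597
```

```bash
python3 go.py .501 .3018 .145
python3 - <<'E'
from plant import capture,spotter
import cv2
from h import *
c=capture("side");cv2.imwrite("pics/s6.png",c["image"][:,:,::-1])
i=c["image"][180:370,140:300];cv2.imwrite("pics/s6c.png",cv2.resize(i,None,fx=3,fy=3,interpolation=2)[:,:,::-1])
W=world(c)
print("shoulder",rect(W,(.43,.57,.23,.37),(.07,.088)))
print("holder",rect(W,(.42,.58,.22,.38),(.03,.045)))
for l in("cap","jar","plug","tray"):print(l,[(round(d["p"],2),np.round(d["location"],3).tolist()) for d in spotter.tip_of("side",l)])
E
```

```text
t 14.05 p [0.5007 0.3027 0.1456] rot [ 1.8000e+02 -1.0000e-02 -1.1974e+02] w 0.0597 F [ 0.7  0.  -0.5] M [ 0.04  0.03 -0.01] j [ 50.  17. -19.  -0. -54. -80.]
shift 0.0007 -0.0007 0.0006 roll 0
shoulder (870, array([500.1, 302.8]), array([70.2, 69.9]), 82.0, 'z', np.float64(0.0801), 'med', array([0.4859, 0.3214, 0.0801]))
holder (866, array([500.1, 302.5]), array([92. , 90.7]), 81.6, 'z', np.float64(0.0393), 'med', array([0.4739, 0.3363, 0.0393]))
cap []
jar [(0.93, [0.317, 0.147, 0.003]), (0.7, [0.338, 0.311, 0.001]), (0.58, [0.502, 0.304, 0.006])]
plug []
tray [(0.59, [0.533, 0.021, -0.003])]
```

View pics/s6.png

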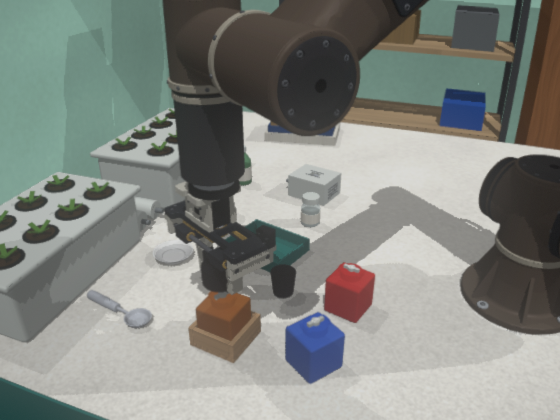

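View pics/s6c.png

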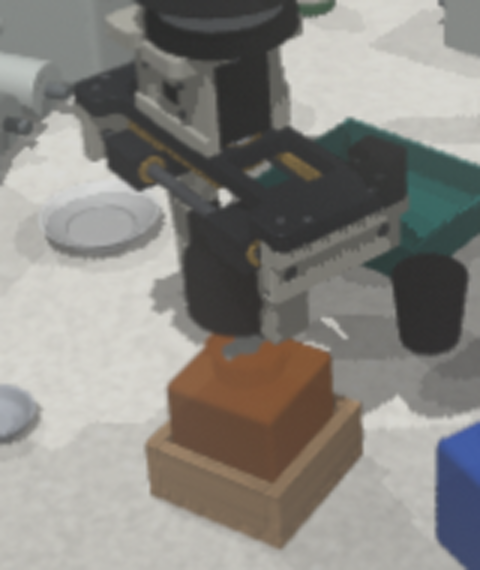

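The side view shows the cap level in the fingers at (222,270), clear above the open neck at (225,298), with the jar seated. The plug is hidden in this view, so I check it from the top before handing in.

Run:
```python
from plant import capture,workorder,r
import cv2
from h import *
c=capture("top");cv2.imwrite("pics/top7.png",c["image"][:,:,::-1])
W=world(c)
print("plug",rect(W,(.47,.60,-.04,.07),(.045,.07)))
print("round",rect(W,(.4,.56,-.19,-.08),(.065,.085)))
print(r.get_state()["gripper_width"])
```

```text
plug (173, array([535.9,  18.6]), array([26.4, 36.1]), 75.6, 'z', np.float64(0.0579), 'med', array([0.5348, 0.0181, 0.0579]))
round (256, array([ 479.9, -133.1]), array([40.1, 40.2]), 72.9, 'z', np.float64(0.0755), 'med', array([ 0.4793, -0.1329,  0.0755]))
0.05964456716340656
```

View pics/top7.png

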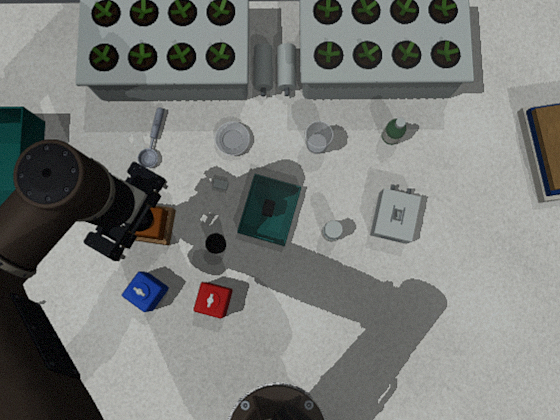

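The plug stands in the tray at (269,208), the socket at (399,213) is empty and the bystanders haven't moved. I hand in.

```bash
python3 - <<'E'
from plant import workorder
print(workorder.close_job())
E
python3 go.py .501 .3018 .145
```

```text
the job is handed in; nothing more can be done
None
the job is handed in; nothing more can be done
```

I pulled the plug straight up out of the pump box and left it standing upright and released near the centre of the tray. I then turned the amber jar's cap about 1.3 rad anticlockwise and lifted it off. The job is handed in at about 14 s of the 62 s limit; no verdict is reported.

**Cap:** it is level and gripped at 59.6 mm opening, and the measured force is only about its own weight. Its rim should be about 119 mm above the jar's underside, judging from how far the tool rose, and it is within about 2 mm of the jar's axis.

**Jar:** it is still seated, with its shoulder at 0.080 m and square in the holder.

**Plug and bystanders:** the plug measures at (0.536, 0.019) in the tray. The bystanders look unmoved in the last top picture; I remeasured only the round jar.

**Not confirmed:**
- The thread value could only be worked out from the 1.3 rad the tool turned and the free lift; it cannot be read directly.
- In the last side picture the trained network found neither the cap nor the plug, which were in the gripper or hidden, so I relied on the pictures, depth and force instead.

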